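# Take the wide cassette off the peristaltic pump

## Task

The tubing is out and the pump is being cleaned down: take the wide cassette off the pump's roller head. Swing its lug end up off the sprung roller catch while the hooked end stays on its rod, then draw it off the rod, lift it clear and set it down gently, standing on its feet, in the clear half of the enamel tray, touching no glass. Leave the two narrow cassettes clipped on the pump and the glassware where it stands.

Things in the scene. Friction and masses are not known exactly. Their poses are not given: they have to be found in the camera images.
- pump: Bench peristaltic pump, fixed, turned up to 0.28 rad. Origin on the bench under the middle of its roller head; y runs along the head's roller axis (88 mm up, drum radius 26). Three stations at y = -68, 0, +68 mm each hold a grey cassette (up to 3 mm aside). End plates at y = +-106 mm are 112 mm high; the pale drive housing (210 x 200 x 146 mm high) begins at y = +137 mm.
- hook_rod (a point): Middle of the pump's steel hook rod: diameter 10 mm, along the pump's y, at x = -55 mm, 88 mm up. Each cassette's hook lip lies under it. A like rod at x = +55 mm carries the cassettes' other (lug) ends, which only rest on it.
- catch_roller (a point): Roller of the middle station's sprung catch, on the pump at x = +72 mm, 114 mm up; one like it at every station: a 22 mm wide roller on an upright steel leaf, its bent-out top 122 mm up at x = +92 mm. It sits over a nose on the cassette's lug end. It need not be pressed: pull the lug up with 8 to 10 N and the roller yields, is past within 10 mm of lift, and springs back.
- wide_centre (a point): Centre of the wide cassette: grey plastic, loose, about 0.24 kg, 141 mm long, 42 mm wide (the other two 16), at any station. This point is 43 mm above its feet (117 mm above the bench when seated). Its x runs lengthwise to its lug end, z up; seated, its axes match the pump's. Saddle top 62 mm above the feet. It stands by itself on its flat feet (x -58 to +66 mm).
- wide_lug (a point): Middle of the wide cassette's ribbed lifting lug, to be gripped across its 42 mm width: 28 mm long (x), rising from 62 to 86 mm above the feet (160 mm above the bench when seated). This point is 73 mm above the feet and 52 mm from the centre towards +x. At least 32 mm is free on both sides.
- wide_hook (a point): Pivot of the wide cassette, 55 mm from its centre towards -x, 14 mm above its feet: the hook rod's axis when seated. Its hook lip reaches under the rod from the +x side to 3 mm past the rod's centre, so this end cannot go straight up. With the lug end swung up about 0.4 rad, draw the cassette 8 to 12 mm along its own +x (the drum stops it soon after), then lift it clear.
- narrow_a_centre (a point): Centre of one narrow grey cassette, 16 mm wide, otherwise like the wide one (same length, heights, lug and axes). Stays on the pump.
- narrow_b_centre (a point): Centre of the other narrow grey cassette, 16 mm wide. Stays on the pump.
- tray: White enamel tray with a black rim, fixed, 340 (x) x 270 (y) mm, 24 mm high with 4 mm walls and floor. Origin at the middle of its underside; the floor is 4 mm above it. Turned by up to 0.2 rad. The glass stands in its -y half; its +y half (y from 0 to 131 mm) is clear.
- beaker_big_centre (a point): Centre of a glass beaker of 84 mm diameter, 105 mm high, standing in the tray's -y half.
- beaker_small_centre (a point): Centre of a glass beaker of 66 mm diameter, 78 mm high, standing in the tray's -y half.
- conical_centre (a point): Centre of a conical flask, 84 mm diameter at the foot, 124 mm high, on the bench beyond the pump and tray.
- jar_centre (a point): Centre of a small screw-cap jar, 52 mm diameter, 55 mm high, in the tray's -y half.
Not all that is in view belongs to the job. Of the things that look like the part that bears wide_centre, the smallest one is meant.

How it is judged:
By the outcome, as a careful person would: the job done as asked, in the order asked, and still so for the second after the job is handed in, with the robot touching nothing.
It also fails if it takes over 48 s, if anything falls off the work surface, if the arm or the gripper's body presses on something with over 40 N, if the wrist force passes 120 N, or if a joint passes its speed limit or range.

## Robot

A 6-joint arm with a two-finger parallel gripper is mounted at the origin on the work surface. World frame = base frame: x ahead of the robot, y to its left, z up, the work surface at z = 0. Lengths are in m, angles in rad, forces in N, time in s.
With the tool pointing down it reaches from about 0.375 to 0.925 m from the base axis. Payload 5.7 kg.
Tool frame: the origin (TCP) lies at the very end of the fingers, on their centre line; the grasp point (between the pads) lies 19 mm behind it; z points along the fingers, x is the direction in which the jaws open and shut, and the axes are right-handed (so a half turn about z gives the same grasp; the last joint's range is limited). The gripper opens to 88 mm and grips with 3 to 60 N. Pads are 20 mm wide; open, the fingers measure 115 mm over their backs; the gripper's body (75 mm by 178 mm) begins 61 mm behind the grasp point.
Start: joints at [-1.263, 0.359, 1.51, -0, 1.272, -0.115], TCP at [0.246, -0.547, 0.223] pointing down, gripper open.
Joint ranges: [-2.97, 2.97], [-1.01, 2.36], [0.21, 2.38], [-0.96, 4.11], [0.2, 2.71], [-2.98, 2.98]. Speed limits (rad/s): [2.39, 2.39, 3.14, 3.14, 3.14, 3.14].

## Interface

Orientations are given as a unit quaternion [x, y, z, w].
In Python, from station import * gives the robot as it stands.
- The arm moves only by the tool carry_out, never from a script. Its argument "motion" is a list of rows, each an object with "claw": the finger opening in m, from 0 to 0.0878; "offset": the shift along the tool's x, y, z in m, a list of three; "roll": the turn about the tool's z in rad. In form: [{"claw": claw, "offset": [x, y, z], "roll": roll}, ...]. A call has 1 to 12 rows; each row is the pose to reach, as a shift and turn from the pose measured when the call began, along the tool's axes at that moment; what a row does not reach only later rows make up. A row lasts 1/10 s, in which the tool goes at most 50 mm and 8.59 degrees, less where a joint would pass 70% of its speed; a pose out of reach is approached as far as the arm can. A call with a gripper value outside its range is refused whole. The fingers move at their own pace and stop on an object; the grip force is fixed at half the most. Time passes only in rows, so rows that repeat a pose let the fingers close. It gives the time, the measured TCP pose, the force and the opening at its end, in the units of the state.
- get_obs(): the state, without advancing time (a new reading comes with each control period).
- read_camera(name): name is "scene" or "top" or "wrist"; returns a dict with "pixels" (480x640x3 uint8, red, green, blue), "range_z" (480x640 float32, m along the optical axis (not along the pixel's ray), 0 where there is no reading), "camera_matrix" (3x3 intrinsics, pixels), "cam_to_world" (4x4, takes a point from camera to world coordinates). Camera axes: x right, y up, looking along -z (the intrinsics and any distortion apply to the point x, -y, -z); pixel columns grow to the right and rows downward; lengths in m; the calibration is good to about 2 mm. A picture is of the moment at which its call begins.
- close_job(): hands the job in, once; it reports no verdict.
The state is a dict: "clock": time; "q": joint angles; "joint_velocities": joint speeds; "effort": joint torques, N m; "tcp_pos": TCP position; "tcp_rot": TCP orientation; "ft_force": force on the tool from outside, world axes, zero at the start; "moment": the same for the moment, N m; "finger_gap": opening from 0.0 (shut) to 1.0 (fully open).
Only numpy, scipy, OpenCV 4.12 (cv2) and the standard library are available. Lean on these libraries where they do the work, as an engineer would, in place of code of your own. Each camera call takes 0.05 s, during which the arm holds its last target. There are 200 camera calls.

## Working session

There is one attempt and no reset: what is moved stays moved. The work goes in short steps, Python scripts to look and compute and a tool call to move; the robot and the scene stay as the last step left them, time stands still between calls to the robot, and variables do not carry over. Pictures are saved under pics/ and viewed, about 8 in all and at most 12, crops included, and the job is handed in when it is done.

Besides the shell and the picture viewer there is one more tool, called after ">>>" as name(argument=value, ...), one argument or row to a line, values as JSON. carry_out: Moves the arm, as the interface text tells. Its arguments: {"type":"object","properties":{"motion":{"type":"array","items":{"type":"object","properties":{"claw":{"type":"number"},"offset":{"type":"array","items":{"type":"number"}},"roll":{"type":"number"}}}}},"required":["motion"]}

```bash
ls; mkdir -p pics; python3 - <<'E'
from station import *
import cv2,numpy as np
o=get_obs(); print(o)
for n in("scene","top"):
    r=read_camera(n); cv2.imwrite(f"pics/{n}0.png",r["pixels"][...,::-1]); np.savez(f"{n}0.npz",**r)
    print(n,r["camera_matrix"],r["cam_to_world"],[k for k in r])
E
```

```text
pics
{'clock': 0.0, 'q': array([-1.26310160e+00,  3.59485626e-01,  1.51140815e+00,  2.30036216e-05,
        1.27250683e+00, -1.15075345e-01]), 'joint_velocities': array([ 2.30020914e-03, -2.14442896e-04,  3.97635759e-04, -9.20797978e-04,
        6.59901270e-06,  4.76814039e-04]), 'effort': array([-1.15247414e-03, -5.15381348e+01, -2.70726979e+01,  6.72489312e-02,
        3.51032568e-02, -1.80402499e-04]), 'tcp_pos': array([ 0.24597961, -0.54651417,  0.22183038]), 'tcp_rot': array([ 8.39726405e-01, -5.43008976e-01, -6.90724585e-04, -5.83262286e-04]), 'ft_force': array([-0.14234416,  0.74669661,  0.10053965]), 'moment': array([ 0.01003231, -0.01532965, -0.03018803]), 'finger_gap': 0.9972096967063501}
scene [[593.66208747   0.         324.7368186 ]
 [  0.         593.66208747 244.3924267 ]
 [  0.           0.           1.        ]] [[ 0.1833073  -0.85422664  0.4865134   1.31175299]
 [ 0.98295481  0.15217989 -0.1031558  -0.24571539]
 [ 0.01408088  0.4971299   0.86756187  1.51273404]
 [ 0.          0.          0.          1.        ]] ['pixels', 'range_z', 'camera_matrix', 'cam_to_world']
top [[536.98304012   0.         317.26272326]
 [  0.         536.98304012 240.69714141]
 [  0.           0.           1.        ]] [[-8.92039450e-03  9.93990986e-01 -1.09097879e-01  3.64722371e-01]
 [-9.99957799e-01 -9.10685360e-03 -1.21095245e-03 -8.35623778e-02]
 [-2.19721423e-03  1.09082473e-01  9.94030274e-01  1.43470750e+00]
 [ 0.00000000e+00  0.00000000e+00  0.00000000e+00  1.00000000e+00]] ['pixels', 'range_z', 'camera_matrix', 'cam_to_world']
```

View pics/scene0.png

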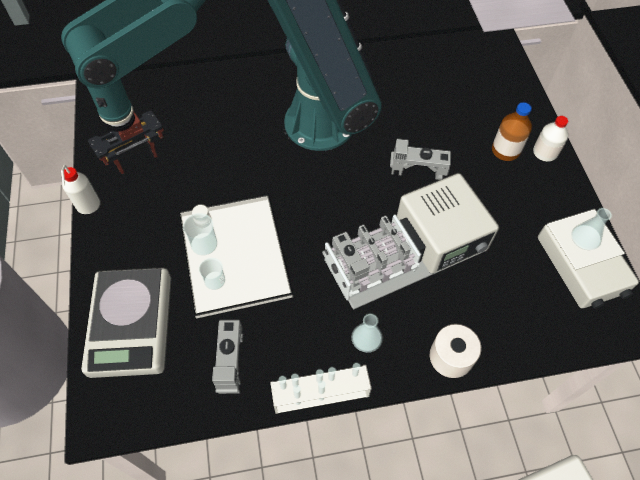

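View pics/top0.png

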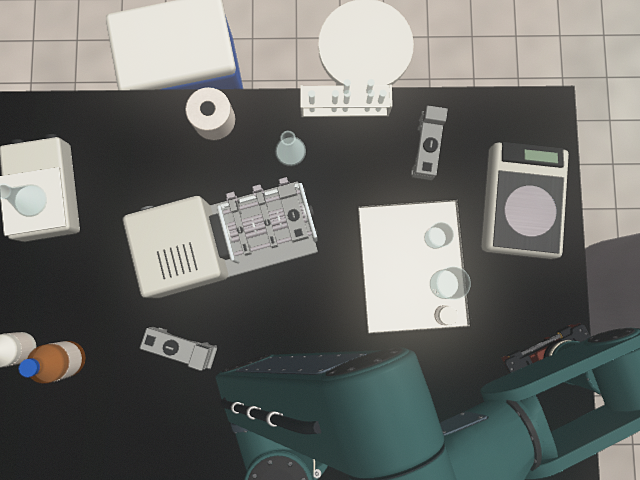

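```bash
python3 - <<'E'
import cv2,numpy as np
a=cv2.imread("pics/top0.png")[170:290,200:330]; b=cv2.imread("pics/scene0.png")[205:310,310:440]
a=cv2.resize(a,None,fx=5,fy=5,interpolation=2)[:600,:]; b=cv2.resize(b,(650,525),interpolation=2)
b=np.vstack([b,np.zeros((75,650,3),np.uint8)])
cv2.imwrite("pics/crop1.png",cv2.resize(np.hstack([a,b]),(800,370),interpolation=cv2.INTER_AREA))
cv2.imwrite("pics/crop_top.png",a)
E
```

```text
(no output)
```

View pics/crop_top.png

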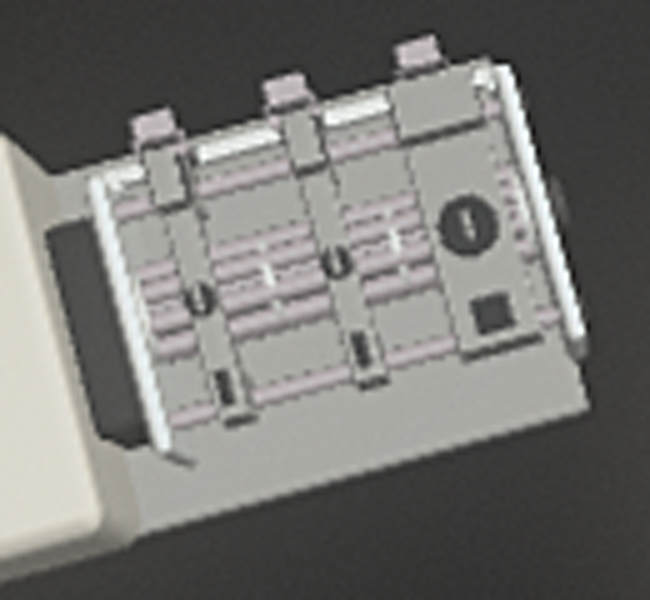

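```bash
cat > h.py <<'E'
import numpy as np,cv2
from scipy.spatial.transform import Rotation as R
def cloud(r):
    K=r["camera_matrix"];T=r["cam_to_world"];d=r["range_z"];v,u=np.indices(d.shape)
    P=np.stack([(u-K[0,2])/K[0,0]*d,-(v-K[1,2])/K[1,1]*d,-d],-1)
    return P@T[:3,:3].T+T[:3,3]
def plane(r,uv,z):
    K=r["camera_matrix"];T=r["cam_to_world"];uv=np.atleast_2d(uv)
    D=np.stack([(uv[:,0]-K[0,2])/K[0,0],-(uv[:,1]-K[1,2])/K[1,1],-np.ones(len(uv))],-1)@T[:3,:3].T
    return T[:3,3]+D*((z-T[2,3])/D[:,2])[:,None]
def comps(m,W,amin=15):
    n,l,s,c=cv2.connectedComponentsWithStats(m.astype(np.uint8))
    for i in range(1,n):
        if s[i,4]>=amin:
            p=W[l==i]; rc=cv2.minAreaRect((p[:,:2]*1000).astype(np.float32))
            print(s[i,:5],c[i].round(1),"rect",np.round(rc[0],1),np.round(rc[1],1),round(rc[2],1),"z",p[:,2].mean().round(4))
E
python3 - <<'E'
from h import *
for n,x0,x1,y0,y1 in(("top",200,330,170,290),("scene",310,440,205,310)):
    r=dict(np.load(n+"0.npz"));W=cloud(r);z=W[...,2]
    box=np.zeros(z.shape,bool);box[y0:y1,x0:x1]=1
    print(n,"lugs z .15-.17");comps(box&(z>.15)&(z<.17),W,6)
    print("saddle .128-.145");comps(box&(z>.128)&(z<.145),W,20)
    print("plates");comps(box&(z>.105)&(z<.117),W,10)
    hb=np.zeros(z.shape,bool); hb[150:320,100:240]=1
    if n=="scene": hb[:]=0; hb[160:290,390:510]=1
    print("housing");comps(hb&(z>.139)&(z<.152),W,500)
    w=(r["pixels"].min(2)>170); tb=np.zeros(z.shape,bool)
    if n=="top": tb[190:340,350:475]=1
    else: tb[190:320,175:300]=1
    print("tray");comps(tb&w&(z<.03),W,300)
E
```

```text
top lugs z .15-.17
[277 183  20  15 213] [286.5 190.1] rect [628.7  -8.6] [28.9 42.8] 14.3 z 0.1594
[256 192   9  12  83] [260.1 197.5] rect [611.  55.] [27.5 17. ] 18.4 z 0.159
[228 199  10  13  88] [232.7 204.9] rect [594.1 121.1] [28.6 17.4] 18.1 z 0.1584
saddle .128-.145
[281 195  27  46 669] [294.2 217.7] rect [565.3 -25.8] [106.8  42. ] 15.2 z 0.1363
[200 196  22  87 578] [208.6 247. ] rect [515.3 178.8] [210.6  50.2] 0.8 z 0.1403
[260 201  17  46 270] [268.1 224.8] rect [550.3  38.8] [110.9  16.2] 14.8 z 0.136
[233 205  17  49 279] [240.9 231.6] rect [536.3 106. ] [119.   16.6] 14.7 z 0.1361
plates
[299 183  18  55 258] [306.8 210.1] rect [586.1 -53. ] [141.8  20.3] 15.2 z 0.1112
[208 205  30  56 530] [223.4 233.5] rect [532.6 148.1] [143.3  61.3] 15.8 z 0.1095
[269 210  18  17 146] [277.8 218. ] rect [566.7  15.9] [39.6 37.3] 15.9 z 0.1105
[243 217  23  16 183] [253.6 224.6] rect [552.2  75.9] [33.  51.6] 12.7 z 0.111
[217 270   6   9  12] [220.5 274.9] rect [428.  156.3] [ 6.9 22.6] 62.0 z 0.1125
housing
[ 123  196   97  101 6661] [170.9 245.8] rect [498.4 272. ] [207.6 198.
[... 1278 characters left out ...]
143.   24.5] 14.7 z 0.1098
[358 246  15  13  94] [364.9 252.1] rect [568.1  22.6] [28.9 35.4] 14.9 z 0.1102
[426 246  14  14  34] [432.3 253.7] rect [603.5 201.3] [48.2 11.3] 25.2 z 0.1102
[399 254   9  12  28] [403.2 259.4] rect [606.9 123.4] [36.  14.2] 11.5 z 0.1114
[373 256  17  20  53] [380.9 266.5] rect [612.6  50.8] [59.7 23.7] 34.8 z 0.1121
[407 257   7   5  13] [410.2 258.8] rect [611.7 136. ] [ 9.5 17.8] 6.3 z 0.1145
[353 274  16  12  63] [360.4 279.2] rect [649.1  -3.1] [20.5 41.6] 13.1 z 0.112
housing
[ 401  173   97   81 4137] [448.9 212.5] rect [501.1 272.7] [209.2 200.5] 15.2 z 0.1445
tray
[ 185  197  105  116 7455] [240.1 256.5] rect [ 444.2 -332. ] [332.  262.3] 3.3 z 0.0032
```

The cassette on the pump at the y = −68 station, with its lug at top px (287,190), is the wide one. The look-alikes at top px (430,143) and (178,348) lie loose on the bench and are larger, about 160 mm or more. The task says the smallest is meant, and that one is seated on the pump. The crop shows it with a 42 mm wide lug, alongside the two narrow ones at (260,197) and (233,205).

```bash
cat >> h.py <<'E'
def tool(targets,o,jaw=None):
    """world targets -> tool-frame offsets"""
    Q=R.from_quat(o["tcp_rot"]); print("t",round(o["clock"],2),"tcp",o["tcp_pos"].round(4),"F",o["ft_force"].round(1),"gap",round(o["finger_gap"]*.088,4))
    tx=Q.as_matrix()[:,0]; a=np.arctan2(tx[1],tx[0]); print("tool",Q.as_matrix().round(3).tolist(),"jaw deg",np.degrees(a).round(2))
    if jaw is not None: print("roll",(-(np.radians(jaw)-a)).round(4))
    for t in targets: print(t,"->",Q.inv().apply(np.array(t)-o["tcp_pos"]).round(4))
E
python3 - <<'E'
from h import *; from station import *
r=dict(np.load("top0.npz"));W=cloud(r)
# decoy sizes
for n,b in(("d1",(100,185,405,455)),("d2",(320,375,135,220))):
    z=W[...,2];m=np.zeros(z.shape,bool);m[b[0]:b[1],b[2]:b[3]]=1;comps(m&(z>.012),W,200)
tool([(.629,-.008,.27),(.629,-.008,.235)],get_obs(),-75.05)
E
```

```text
[ 412  105   36   76 1686] [429.3 141.8] rect [ 591.8 -275.2] [110.6 583.8] 60.6 z 0.0915
[ 140  327   77   44 1802] [178.6 348.1] rect [269.2 133.4] [124.  457.7] 8.6 z 0.0891
t 0.1 tcp [ 0.246  -0.5466  0.2219] F [0.8 0.2 0.5] gap 0.0875
tool [[0.41, -0.912, -0.001], [-0.912, -0.41, 0.002], [-0.002, -0.0, -1.0]] jaw deg -65.77
roll 0.1619
(0.629, -0.008, 0.27) -> [-0.3341 -0.5703 -0.0474]
(0.629, -0.008, 0.235) -> [-0.334  -0.5703 -0.0124]
```

>>> carry_out(
  motion=[
    {"claw": 0.066,"offset": [-0.015,-0.025,-0.02],"roll": 0.0},
    {"claw": 0.066,"offset": [-0.035,-0.06,-0.04],"roll": 0.02},
    {"claw": 0.066,"offset": [-0.055,-0.094,-0.047],"roll": 0.04},
    {"claw": 0.066,"offset": [-0.075,-0.128,-0.047],"roll": 0.06},
    {"claw": 0.066,"offset": [-0.096,-0.164,-0.047],"roll": 0.08},
    {"claw": 0.066,"offset": [-0.117,-0.2,-0.047],"roll": 0.1},
    {"claw": 0.066,"offset": [-0.138,-0.236,-0.047],"roll": 0.12},
    {"claw": 0.066,"offset": [-0.159,-0.271,-0.047],"roll": 0.14},
    {"claw": 0.066,"offset": [-0.18,-0.307,-0.047],"roll": 0.162},
    {"claw": 0.066,"offset": [-0.2,-0.341,-0.047],"roll": 0.162},
    {"claw": 0.066,"offset": [-0.215,-0.367,-0.047],"roll": 0.162},
    {"claw": 0.066,"offset": [-0.225,-0.384,-0.047],"roll": 0.162},
  ],
)

```text
clock: 1.3
tcp_pos: [0.5047, -0.1817, 0.269]
tcp_rot: [0.794, -0.608, -0.001, -0.001]
ft_force: [-0.3, -0.1, 0.5]
finger_gap: 0.751
```

```bash
python3 - <<'E'
from h import *; from station import *
tool([(.629,-.008,.27),(.600,-.016,.27)],get_obs(),-75.05)
E
```

```text
t 1.3 tcp [ 0.5047 -0.1817  0.269 ] F [-0.3 -0.1  0.5] gap 0.066
tool [[0.26, -0.966, -0.001], [-0.966, -0.26, 0.002], [-0.003, 0.0, -1.0]] jaw deg -74.96
roll 0.0016
(0.629, -0.008, 0.27) -> [-0.1355 -0.1652 -0.0007]
(0.6, -0.016, 0.27) -> [-0.1353 -0.1351 -0.0007]
```

>>> carry_out(
  motion=[
    {"claw": 0.066,"offset": [-0.02,-0.024,0],"roll": 0.0},
    {"claw": 0.066,"offset": [-0.045,-0.055,0],"roll": 0.0},
    {"claw": 0.066,"offset": [-0.07,-0.085,0],"roll": 0.0},
    {"claw": 0.066,"offset": [-0.095,-0.116,0],"roll": 0.0},
    {"claw": 0.066,"offset": [-0.115,-0.14,0],"roll": 0.0},
    {"claw": 0.066,"offset": [-0.13,-0.158,0],"roll": 0.002},
    {"claw": 0.066,"offset": [-0.1355,-0.165,0],"roll": 0.002},
    {"claw": 0.066,"offset": [-0.1355,-0.165,0],"roll": 0.002},
    {"claw": 0.066,"offset": [-0.1355,-0.165,0],"roll": 0.002},
  ],
)

```text
clock: 2.2
tcp_pos: [0.6281, -0.0088, 0.269]
tcp_rot: [0.793, -0.609, -0.001, -0.0]
ft_force: [0.4, 0.3, 0.1]
finger_gap: 0.749
```

```bash
python3 - <<'E'
from h import *; from station import *
r=read_camera("wrist");cv2.imwrite("pics/w1.png",r["pixels"][...,::-1]);W=cloud(r);z=W[...,2]
comps((z>.152)&(z<.166)&(W[...,0]>.55)&(abs(W[...,1])<.15),W,50)
tool([(.629,-.008,.13)],get_obs(),-75.05)
E
```

```text
[142 219  27  35 785] [155.  236.2] rect [592.7 121.2] [27.9 17.1] 13.6 z 0.16
[225 219  23  35 725] [236.1 236. ] rect [610.3  55.6] [28.1 17.6] 14.8 z 0.1604
[ 289  219   52   35 1744] [314.7 235.8] rect [627.5  -8.5] [28.8 43.3] 14.9 z 0.1608
t 2.25 tcp [ 0.628  -0.0091  0.2691] F [0.4 0.  1. ] gap 0.0662
tool [[0.257, -0.966, -0.002], [-0.966, -0.257, 0.002], [-0.002, 0.001, -1.0]] jaw deg -75.12
roll -0.0012
(0.629, -0.008, 0.13) -> [-0.0005 -0.0014  0.1391]
```

View pics/w1.png

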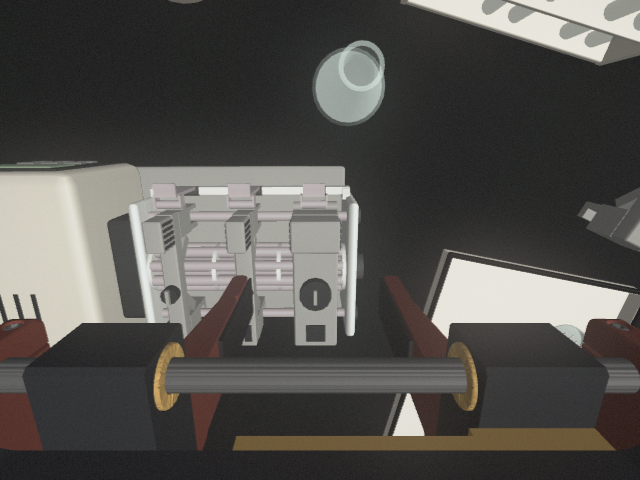

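The wrist view shows the wide lug at (315,235), centred between the fingers, with the tray at lower right. Next I go down and grip.

>>> carry_out(
  motion=[
    {"claw": 0.066,"offset": [0,-0.0005,0.02],"roll": 0},
    {"claw": 0.066,"offset": [0,-0.0005,0.05],"roll": 0},
    {"claw": 0.066,"offset": [0,-0.0005,0.08],"roll": 0},
    {"claw": 0.066,"offset": [0,-0.0005,0.105],"roll": 0},
    {"claw": 0.066,"offset": [0,-0.0005,0.122],"roll": 0},
    {"claw": 0.066,"offset": [0,-0.0005,0.133],"roll": 0},
    {"claw": 0.066,"offset": [0,-0.0005,0.139],"roll": 0},
    {"claw": 0.066,"offset": [0,-0.0005,0.139],"roll": 0},
  ],
)

```text
clock: 3.05
tcp_pos: [0.6279, -0.0092, 0.1299]
tcp_rot: [0.793, -0.61, -0.002, -0.0]
ft_force: [0.4, -0.2, -0.7]
finger_gap: 0.753
```

>>> carry_out(
  motion=[
    {"claw": 0.05,"offset": [0,0,0],"roll": 0},
    {"claw": 0.05,"offset": [0,0,0],"roll": 0},
    {"claw": 0.035,"offset": [0,0,0],"roll": 0},
    {"claw": 0.035,"offset": [0,0,0],"roll": 0},
    {"claw": 0.03,"offset": [0,0,0],"roll": 0},
    {"claw": 0.03,"offset": [0,0,0],"roll": 0},
    {"claw": 0.03,"offset": [0,0,0],"roll": 0},
    {"claw": 0.03,"offset": [0,0,0],"roll": 0},
  ],
)

```text
clock: 3.85
tcp_pos: [0.6285, -0.0091, 0.1306]
tcp_rot: [0.793, -0.61, -0.001, -0.0]
ft_force: [-0.6, 1.9, 4.3]
finger_gap: 0.478
```

>>> carry_out(
  motion=[
    {"claw": 0.03,"offset": [0,0.0016,-0.0027],"roll": 0},
    {"claw": 0.03,"offset": [0,0.0032,-0.0053],"roll": 0},
    {"claw": 0.03,"offset": [0,0.005,-0.0079],"roll": 0},
    {"claw": 0.03,"offset": [0,0.0067,-0.0104],"roll": 0},
    {"claw": 0.03,"offset": [0,0.0085,-0.0129],"roll": 0},
    {"claw": 0.03,"offset": [0,0.0104,-0.0153],"roll": 0},
    {"claw": 0.03,"offset": [0,0.0124,-0.0177],"roll": 0},
    {"claw": 0.03,"offset": [0,0.0144,-0.02],"roll": 0},
    {"claw": 0.03,"offset": [0,0.0144,-0.02],"roll": 0},
  ],
)

```text
clock: 4.75
tcp_pos: [0.6144, -0.013, 0.151]
tcp_rot: [0.793, -0.61, -0.001, -0.0]
ft_force: [-1.3, -0.6, -4.8]
finger_gap: 0.479
```

```bash
python3 - <<'E'
from h import *; from station import *
r=read_camera("scene");cv2.imwrite("pics/s2.png",cv2.resize(r["pixels"][190:310,300:460,::-1],None,fx=5,fy=5,interpolation=2))
tool([],get_obs(),-75.05)
E
```

```text
t 4.8 tcp [ 0.615  -0.013   0.1511] F [-0.1 -0.1 -3.6] gap 0.0421
tool [[0.256, -0.967, -0.0], [-0.967, -0.256, 0.002], [-0.002, -0.0, -1.0]] jaw deg -75.15
roll -0.0018
```

View pics/s2.png

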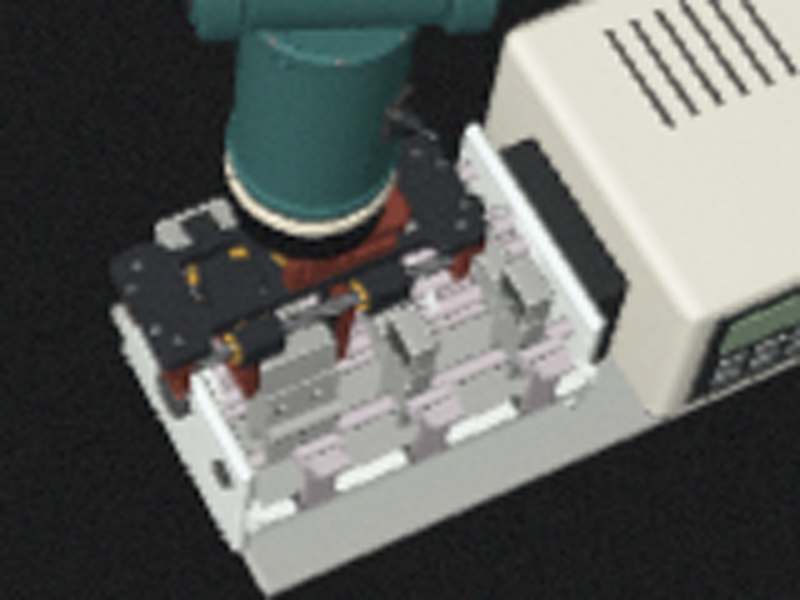

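The crop shows the lug end (300,350) lifted past its catch roller, and both narrow cassettes still seated. I continue the swing to about 0.41 rad.

>>> carry_out(
  motion=[
    {"claw": 0.03,"offset": [0,0.0021,-0.0023],"roll": 0},
    {"claw": 0.03,"offset": [0,0.0042,-0.0046],"roll": 0},
    {"claw": 0.03,"offset": [0,0.0064,-0.0068],"roll": 0},
    {"claw": 0.03,"offset": [0,0.0086,-0.0089],"roll": 0},
    {"claw": 0.03,"offset": [0,0.0109,-0.011],"roll": 0},
    {"claw": 0.03,"offset": [0,0.0132,-0.013],"roll": 0},
    {"claw": 0.03,"offset": [0,0.0156,-0.0149],"roll": 0},
    {"claw": 0.03,"offset": [0,0.018,-0.0168],"roll": 0},
    {"claw": 0.03,"offset": [0,0.019,-0.0176],"roll": 0},
    {"claw": 0.03,"offset": [0,0.019,-0.0176],"roll": 0},
  ],
)

```text
clock: 5.8
tcp_pos: [0.5967, -0.0179, 0.1691]
tcp_rot: [0.793, -0.61, -0.0, -0.001]
ft_force: [-0.7, -0.3, -5.6]
finger_gap: 0.476
```

```bash
python3 - <<'E'
from h import *; from station import *
r=read_camera("wrist");cv2.imwrite("pics/w3.png",r["pixels"][...,::-1]);W=cloud(r)
r=read_camera("top");cv2.imwrite("pics/t3.png",r["pixels"][...,::-1]);W2=cloud(r)
th=np.radians(14.9);xp=np.array([np.cos(th),np.sin(th)]);yp=np.array([-xp[1],xp[0]])
# height along saddle midline of wide cassette, pump frame about seated centre
for nm,w in(("wrist",W),("top",W2)):
    d=w[...,:2]-np.array([.578,-.0218]);a=d@xp;b=d@yp;m=(abs(b)<.018)&(abs(a)<.08)&(w[...,2]>.1)&(w[...,2]<.23)
    print(nm,[(round(x,3),int(k.sum()),np.median(w[...,2][k]).round(4)) for x in np.arange(-.08,.08,.01) for k in [m&(a>=x)&(a<x+.01)] if k.sum()>3])
tool([],get_obs(),-75.05)
E
```

```text
wrist [(np.float64(-0.08), 372, np.float64(0.136)), (np.float64(-0.04), 7, np.float64(0.1528)), (np.float64(-0.03), 462, np.float64(0.1583)), (np.float64(-0.02), 310, np.float64(0.1608)), (np.float64(-0.0), 602, np.float64(0.1936)), (np.float64(0.01), 1209, np.float64(0.1967)), (np.float64(0.02), 1549, np.float64(0.2006)), (np.float64(0.03), 3153, np.float64(0.1899)), (np.float64(0.04), 2199, np.float64(0.1671)), (np.float64(0.05), 1842, np.float64(0.1403)), (np.float64(0.06), 230, np.float64(0.1196)), (np.float64(0.07), 436, np.float64(0.119))]
top [(np.float64(-0.08), 21, np.float64(0.1326)), (np.float64(-0.07), 14, np.float64(0.138)), (np.float64(-0.06), 4, np.float64(0.14)), (np.float64(-0.04), 8, np.float64(0.1497)), (np.float64(-0.03), 19, np.float64(0.1571)), (np.float64(-0.02), 25, np.float64(0.1566)), (np.float64(-0.01), 40, np.float64(0.1618)), (np.float64(-0.0), 42, np.float64(0.1653))]
t 5.9 tcp [ 0.5972 -0.0179  0.1693] F [-1.4  0.2 -3.5] gap 0.0422
tool [[0.256, -0.967, 0.001], [-0.967, -0.256, 0.002], [-0.001, -0.002, -1.0]] jaw deg -75.16
roll -0.0018
```

>>> carry_out(
  motion=[
    {"claw": 0.03,"offset": [0,-0.002,-0.0009],"roll": 0},
    {"claw": 0.03,"offset": [0,-0.004,-0.0017],"roll": 0},
    {"claw": 0.03,"offset": [0,-0.006,-0.0026],"roll": 0},
    {"claw": 0.03,"offset": [0,-0.008,-0.0034],"roll": 0},
    {"claw": 0.03,"offset": [0,-0.0095,-0.0041],"roll": 0},
    {"claw": 0.03,"offset": [0,-0.0095,-0.0041],"roll": 0},
  ],
)

```text
clock: 6.5
tcp_pos: [0.6069, -0.0154, 0.1737]
tcp_rot: [0.793, -0.61, 0.0, -0.001]
ft_force: [-0.4, 0.0, -3.2]
finger_gap: 0.477
```

```bash
cat > prof.py <<'E'
from h import *; from station import *
o=get_obs();M=R.from_quat(o["tcp_rot"]).as_matrix();xp=-M[:2,1];yp=-M[:2,0]
for nm in("wrist","scene"):
    r=read_camera(nm);w=cloud(r);d=w[...,:2]-o["tcp_pos"][:2];a=d@xp;b=d@yp
    m=(abs(b)<.018)&(a<.03)&(a>-.13)&(w[...,2]<o["tcp_pos"][2]+.05)
    print(nm,[(float(round(x,3)),int(k.sum()),float(np.percentile(w[...,2][k],70).round(4))) for x in np.arange(-.13,.03,.01) for k in [m&(a>=x)&(a<x+.01)] if k.sum()>3])
    cv2.imwrite(f"pics/{nm}_{o['clock']:.1f}.png",r["pixels"][...,::-1])
tool([],get_obs(),-75.05)
E
python3 prof.py
```

```text
wrist [(-0.11, 108, 0.1377), (-0.1, 384, 0.1412), (-0.09, 21, 0.1432), (-0.05, 337, 0.1646), (-0.04, 443, 0.1675), (-0.02, 511, 0.1984), (-0.01, 1197, 0.2018), (-0.0, 1434, 0.2057), (0.01, 3200, 0.2006), (0.02, 2292, 0.178)]
scene [(-0.05, 7, 0.101), (-0.04, 25, 0.1105), (-0.03, 24, 0.0864), (-0.02, 30, 0.0952), (-0.01, 23, 0.1952), (-0.0, 55, 0.2021), (0.01, 130, 0.1961), (0.02, 125, 0.174)]
t 6.6 tcp [ 0.6065 -0.0155  0.1734] F [-0.5  0.6 -2.4] gap 0.0419
tool [[0.256, -0.967, 0.001], [-0.967, -0.256, 0.002], [-0.001, -0.002, -1.0]] jaw deg -75.15
roll -0.0017
```

>>> carry_out(
  motion=[
    {"claw": 0.03,"offset": [0,0,-0.003],"roll": 0},
    {"claw": 0.03,"offset": [0,0,-0.007],"roll": 0},
    {"claw": 0.03,"offset": [0,0,-0.012],"roll": 0},
    {"claw": 0.03,"offset": [0,0,-0.018],"roll": 0},
    {"claw": 0.03,"offset": [0,0,-0.025],"roll": 0},
    {"claw": 0.03,"offset": [0,0,-0.025],"roll": 0},
  ],
)

```text
clock: 7.2
tcp_pos: [0.6073, -0.0156, 0.1999]
tcp_rot: [0.793, -0.61, 0.001, -0.002]
ft_force: [-0.7, 0.2, -2.9]
finger_gap: 0.48
```

```bash
python3 prof.py
```

```text
wrist [(-0.11, 111, 0.1636), (-0.1, 381, 0.1673), (-0.09, 21, 0.1697), (-0.05, 348, 0.1908), (-0.04, 431, 0.194), (-0.02, 515, 0.2247), (-0.01, 1200, 0.2281), (-0.0, 1439, 0.232), (0.01, 3223, 0.2268), (0.02, 2356, 0.2041)]
scene [(-0.11, 8, 0.0142), (-0.1, 14, 0.0156), (-0.06, 10, 0.1095), (-0.05, 12, 0.1045), (-0.04, 34, 0.1092), (-0.03, 38, 0.0821), (-0.02, 51, 0.0985), (-0.01, 33, 0.1531), (-0.0, 58, 0.2268), (0.01, 132, 0.219), (0.02, 148, 0.197)]
t 7.3 tcp [ 0.6066 -0.0155  0.1988] F [ 0.   1.1 -2.6] gap 0.0423
tool [[0.256, -0.967, 0.002], [-0.967, -0.256, 0.001], [-0.001, -0.002, -1.0]] jaw deg -75.15
roll -0.0018
```

```bash
python3 - <<'E'
from h import *; from station import *
tool([(.606,-.0155,.28),(.463,-.264,.28),(.463,-.264,.20)],get_obs(),-86.6)
E
```

```text
t 7.3 tcp [ 0.6066 -0.0155  0.1988] F [ 0.   1.1 -2.6] gap 0.0423
tool [[0.256, -0.967, 0.002], [-0.967, -0.256, 0.001], [-0.001, -0.002, -1.0]] jaw deg -75.15
roll 0.1998
(0.606, -0.0155, 0.28) -> [-0.0003  0.0004 -0.0812]
(0.463, -0.264, 0.28) -> [ 0.2033  0.2023 -0.0819]
(0.463, -0.264, 0.2) -> [ 0.2034  0.2025 -0.0019]
```

>>> carry_out(
  motion=[
    {"claw": 0.03,"offset": [0,0,-0.01],"roll": 0},
    {"claw": 0.03,"offset": [0,0,-0.025],"roll": 0},
    {"claw": 0.03,"offset": [0,0,-0.042],"roll": 0},
    {"claw": 0.03,"offset": [0,0,-0.06],"roll": 0},
    {"claw": 0.03,"offset": [0,0,-0.073],"roll": 0},
    {"claw": 0.03,"offset": [0.005,0.005,-0.08],"roll": 0.005},
    {"claw": 0.03,"offset": [0.016,0.016,-0.082],"roll": 0.015},
    {"claw": 0.03,"offset": [0.032,0.032,-0.082],"roll": 0.03},
    {"claw": 0.03,"offset": [0.05,0.05,-0.082],"roll": 0.05},
    {"claw": 0.03,"offset": [0.068,0.068,-0.082],"roll": 0.07},
    {"claw": 0.03,"offset": [0.082,0.082,-0.082],"roll": 0.085},
    {"claw": 0.03,"offset": [0.09,0.09,-0.082],"roll": 0.09},
  ],
)

```text
clock: 8.5
tcp_pos: [0.5404, -0.1276, 0.2797]
tcp_rot: [0.764, -0.646, -0.001, -0.001]
ft_force: [0.4, 0.2, -3.3]
finger_gap: 0.478
```

>>> carry_out(
  motion=[
    {"claw": 0.03,"offset": [0.005,0.005,0],"roll": 0.005},
    {"claw": 0.03,"offset": [0.016,0.016,0],"roll": 0.015},
    {"claw": 0.03,"offset": [0.032,0.03,0],"roll": 0.03},
    {"claw": 0.03,"offset": [0.05,0.047,0],"roll": 0.045},
    {"claw": 0.03,"offset": [0.068,0.064,0],"roll": 0.06},
    {"claw": 0.03,"offset": [0.086,0.08,0],"roll": 0.075},
    {"claw": 0.03,"offset": [0.1,0.092,0],"roll": 0.09},
    {"claw": 0.03,"offset": [0.11,0.099,0],"roll": 0.1},
    {"claw": 0.03,"offset": [0.116,0.102,0],"roll": 0.107},
    {"claw": 0.03,"offset": [0.118,0.103,0],"roll": 0.11},
    {"claw": 0.03,"offset": [0.118,0.103,0],"roll": 0.11},
  ],
)

```text
clock: 9.6
tcp_pos: [0.4586, -0.2609, 0.2795]
tcp_rot: [0.727, -0.687, -0.001, -0.001]
ft_force: [0.2, 0.5, -2.4]
finger_gap: 0.477
```

```bash
python3 prof.py; python3 - <<'E'
from h import *; from station import *
tool([(.463,-.264,.13),(.463,-.264,.10)],get_obs(),-86.6)
r=read_camera("top");cv2.imwrite("pics/t4.png",r["pixels"][...,::-1])
a=r["pixels"][170:350,340:490,::-1]; b=read_camera("scene")["pixels"][170:320,150:320,::-1]
cv2.imwrite("pics/m4.png",np.hstack([cv2.resize(a,(400,480)),cv2.resize(b,(400,353))] if 0 else [cv2.resize(a,(400,480)),cv2.copyMakeBorder(cv2.resize(b,(400,353)),0,127,0,0,0)]))
E
```

```text
wrist [(-0.11, 110, 0.2435), (-0.1, 384, 0.2472), (-0.09, 20, 0.2492), (-0.05, 330, 0.2702), (-0.04, 448, 0.2736), (-0.02, 504, 0.3042), (-0.01, 1195, 0.3076), (-0.0, 1548, 0.3113), (0.01, 3440, 0.3061), (0.02, 2517, 0.2833)]
scene [(-0.11, 11, 0.0004), (-0.1, 34, 0.0028), (-0.09, 36, 0.0071), (-0.08, 52, 0.2492), (-0.07, 44, 0.0079), (-0.06, 50, 0.0079), (-0.05, 53, 0.2627), (-0.04, 59, 0.0082), (-0.03, 34, 0.0047), (-0.02, 48, 0.0088), (-0.01, 71, 0.3032), (-0.0, 82, 0.3073), (0.01, 154, 0.3002), (0.02, 162, 0.2801)]
t 9.7 tcp [ 0.4587 -0.2605  0.2794] F [-0.6 -0.5 -2.7] gap 0.0419
tool [[0.057, -0.998, -0.0], [-0.998, -0.057, 0.002], [-0.002, -0.0, -1.0]] jaw deg -86.71
roll -0.2035
t 9.7 tcp [ 0.4587 -0.2605  0.2794] F [-0.6 -0.5 -2.7] gap 0.0419
tool [[0.057, -0.998, -0.0], [-0.998, -0.057, 0.002], [-0.002, -0.0, -1.0]] jaw deg -86.71
roll -0.0019
(0.463, -0.264, 0.13) -> [ 0.004  -0.0041  0.1494]
(0.463, -0.264, 0.1) -> [ 0.0041 -0.0041  0.1794]
```

View pics/m4.png

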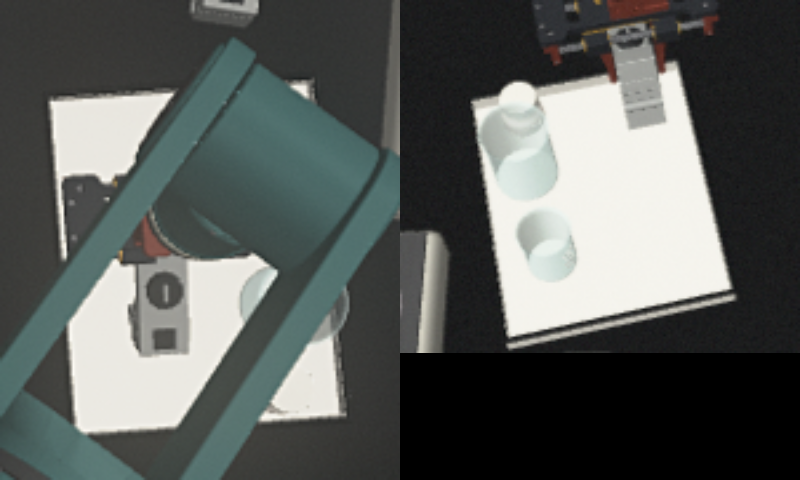

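The cassette is tilted and held over the tray's clear half, in the left crop at (160,310). The beaker's edge is at (240,300), well clear. Now I lower it.

>>> carry_out(
  motion=[
    {"claw": 0.03,"offset": [0,-0.002,0.012],"roll": 0},
    {"claw": 0.03,"offset": [0,-0.004,0.032],"roll": 0},
    {"claw": 0.03,"offset": [0,-0.004,0.056],"roll": 0},
    {"claw": 0.03,"offset": [0,-0.004,0.08],"roll": 0},
    {"claw": 0.03,"offset": [0,-0.004,0.104],"roll": 0},
    {"claw": 0.03,"offset": [0,-0.004,0.126],"roll": 0},
    {"claw": 0.03,"offset": [0,-0.004,0.144],"roll": 0},
    {"claw": 0.03,"offset": [0,-0.004,0.156],"roll": 0},
    {"claw": 0.03,"offset": [0,-0.004,0.164],"roll": 0},
    {"claw": 0.03,"offset": [0,-0.004,0.17],"roll": 0},
    {"claw": 0.03,"offset": [0,-0.004,0.172],"roll": 0},
    {"claw": 0.03,"offset": [0,-0.004,0.172],"roll": 0},
  ],
)

```text
clock: 11.0
tcp_pos: [0.4629, -0.2601, 0.1076]
tcp_rot: [0.727, -0.686, -0.0, -0.001]
ft_force: [-0.2, -0.2, -2.9]
finger_gap: 0.477
```

```bash
python3 prof.py
```

```text
wrist [(-0.11, 109, 0.0719), (-0.1, 380, 0.0755), (-0.09, 21, 0.0774), (-0.05, 331, 0.0985), (-0.04, 449, 0.1018), (-0.02, 490, 0.1325), (-0.01, 1193, 0.1357), (-0.0, 1409, 0.1397), (0.01, 3228, 0.1349), (0.02, 2284, 0.1123)]
scene [(-0.06, 16, 0.0988), (-0.05, 15, 0.1036), (-0.04, 9, 0.0958), (-0.02, 10, 0.13), (-0.01, 35, 0.1338), (-0.0, 38, 0.1369), (0.01, 125, 0.1297), (0.02, 136, 0.1073)]
t 11.1 tcp [ 0.4631 -0.2602  0.1081] F [ 0.  -0.2 -2.7] gap 0.0419
tool [[0.058, -0.998, 0.001], [-0.998, -0.058, 0.001], [-0.001, -0.001, -1.0]] jaw deg -86.7
roll -0.2033
```

>>> carry_out(
  motion=[
    {"claw": 0.03,"offset": [0,0,0.003],"roll": 0},
    {"claw": 0.03,"offset": [0,0,0.006],"roll": 0},
    {"claw": 0.03,"offset": [0,0,0.009],"roll": 0},
    {"claw": 0.03,"offset": [0,-0.003,0.012],"roll": 0},
    {"claw": 0.03,"offset": [0,-0.0067,0.0141],"roll": 0},
    {"claw": 0.03,"offset": [0,-0.0094,0.0161],"roll": 0},
    {"claw": 0.03,"offset": [0,-0.012,0.0181],"roll": 0},
    {"claw": 0.03,"offset": [0,-0.0146,0.0202],"roll": 0},
    {"claw": 0.03,"offset": [0,-0.0172,0.0223],"roll": 0},
    {"claw": 0.03,"offset": [0,-0.0172,0.0223],"roll": 0},
  ],
)

```text
clock: 12.1
tcp_pos: [0.4806, -0.2591, 0.0855]
tcp_rot: [0.727, -0.686, -0.0, -0.001]
ft_force: [-2.0, 0.1, 0.7]
finger_gap: 0.474
```

```bash
python3 prof.py
```

```text
wrist [(-0.12, 75, 0.0642), (-0.11, 471, 0.0664), (-0.1, 540, 0.0688), (-0.09, 521, 0.0705), (-0.08, 144, 0.0729), (-0.07, 292, 0.0854), (-0.06, 8, 0.0902), (-0.05, 150, 0.0806), (-0.04, 419, 0.0817), (-0.02, 665, 0.1121), (-0.01, 1343, 0.1141), (-0.0, 1524, 0.1165), (0.01, 3664, 0.1094), (0.02, 2758, 0.0702)]
scene [(-0.05, 30, 0.0823), (-0.02, 10, 0.1093), (-0.01, 37, 0.1124), (-0.0, 43, 0.1129), (0.01, 142, 0.103), (0.02, 157, 0.0659)]
t 12.2 tcp [ 0.4805 -0.2591  0.0856] F [-0.8  0.7 -1.6] gap 0.0418
tool [[0.058, -0.998, 0.001], [-0.998, -0.058, 0.001], [-0.001, -0.001, -1.0]] jaw deg -86.7
roll -0.2033
```

>>> carry_out(
  motion=[
    {"claw": 0.03,"offset": [0,-0.0025,0.0023],"roll": 0},
    {"claw": 0.03,"offset": [0,-0.0049,0.0046],"roll": 0},
    {"claw": 0.03,"offset": [0,-0.0073,0.007],"roll": 0},
    {"claw": 0.03,"offset": [0,-0.0096,0.0093],"roll": 0},
    {"claw": 0.03,"offset": [0,-0.0118,0.0118],"roll": 0},
    {"claw": 0.03,"offset": [0,-0.014,0.0143],"roll": 0},
    {"claw": 0.03,"offset": [0,-0.0161,0.0169],"roll": 0},
    {"claw": 0.03,"offset": [0,-0.0182,0.0195],"roll": 0},
    {"claw": 0.03,"offset": [0,-0.0194,0.021],"roll": 0},
    {"claw": 0.03,"offset": [0,-0.0205,0.0225],"roll": 0},
    {"claw": 0.03,"offset": [0,-0.0205,0.0225],"roll": 0},
  ],
)

```text
clock: 13.3
tcp_pos: [0.5015, -0.258, 0.0631]
tcp_rot: [0.727, -0.686, 0.0, -0.001]
ft_force: [1.5, 1.4, 2.0]
finger_gap: 0.475
```

```bash
python3 prof.py
```

```text
wrist [(-0.09, 446, 0.0679), (-0.08, 415, 0.0777), (-0.07, 911, 0.0781), (-0.06, 860, 0.0783), (-0.04, 333, 0.0685), (-0.02, 741, 0.0926), (-0.01, 1604, 0.0928), (-0.0, 1675, 0.0929), (0.01, 4919, 0.0779), (0.02, 790, 0.0057)]
scene [(-0.05, 8, 0.065), (-0.04, 25, 0.0678), (-0.01, 35, 0.0908), (-0.0, 55, 0.0912), (0.01, 217, 0.064), (0.02, 44, 0.0077)]
t 13.4 tcp [ 0.5014 -0.2581  0.0632] F [1.5 0.2 1. ] gap 0.042
tool [[0.057, -0.998, 0.002], [-0.998, -0.057, 0.001], [-0.001, -0.002, -1.0]] jaw deg -86.7
roll -0.2034
```

>>> carry_out(
  motion=[
    {"claw": 0.03,"offset": [0,-0.0006,0.0008],"roll": 0},
    {"claw": 0.03,"offset": [0,-0.0012,0.0016],"roll": 0},
    {"claw": 0.03,"offset": [0,-0.0016,0.0023],"roll": 0},
    {"claw": 0.03,"offset": [0,-0.0018,0.0027],"roll": 0},
    {"claw": 0.03,"offset": [0,-0.0018,0.0027],"roll": 0},
  ],
)

```text
clock: 13.9
tcp_pos: [0.5024, -0.258, 0.0618]
tcp_rot: [0.727, -0.686, 0.0, -0.001]
ft_force: [-3.9, 2.1, 17.6]
finger_gap: 0.477
```

```bash
python3 prof.py
```

```text
wrist [(-0.09, 367, 0.0676), (-0.08, 429, 0.0773), (-0.07, 927, 0.0777), (-0.06, 907, 0.0777), (-0.05, 14, 0.0778), (-0.04, 336, 0.0676), (-0.02, 755, 0.0915), (-0.01, 1587, 0.0916), (-0.0, 1693, 0.0916), (0.01, 4864, 0.0762), (0.02, 808, 0.0056)]
scene [(-0.05, 6, 0.0632), (-0.04, 28, 0.0665), (-0.01, 37, 0.089), (-0.0, 52, 0.0889), (0.01, 214, 0.0642), (0.02, 47, 0.007)]
t 14.0 tcp [ 0.5024 -0.258   0.0618] F [-4.6  2.7 17.3] gap 0.0422
tool [[0.058, -0.998, 0.001], [-0.998, -0.058, 0.001], [-0.0, -0.001, -1.0]] jaw deg -86.69
roll -0.2032
```

The feet are flat on the floor: the lug top and saddle read level and the force is up. I ease off and release slowly.

>>> carry_out(
  motion=[
    {"claw": 0.03,"offset": [0,0,0],"roll": 0},
    {"claw": 0.03,"offset": [0,0,0],"roll": 0},
    {"claw": 0.044,"offset": [0,0,0],"roll": 0},
    {"claw": 0.048,"offset": [0,0,0],"roll": 0},
    {"claw": 0.054,"offset": [0,0,0],"roll": 0},
    {"claw": 0.06,"offset": [0,0,0],"roll": 0},
    {"claw": 0.066,"offset": [0,0,0],"roll": 0},
    {"claw": 0.066,"offset": [0,0,0],"roll": 0},
    {"claw": 0.066,"offset": [0,0,0],"roll": 0},
  ],
)

```text
clock: 14.9
tcp_pos: [0.5024, -0.258, 0.0618]
tcp_rot: [0.727, -0.686, 0.0, -0.001]
ft_force: [0.3, 0.2, 1.0]
finger_gap: 0.754
```

>>> carry_out(
  motion=[
    {"claw": 0.066,"offset": [0,0,-0.008],"roll": 0},
    {"claw": 0.066,"offset": [0,0,-0.02],"roll": 0},
    {"claw": 0.066,"offset": [0,0,-0.04],"roll": 0},
    {"claw": 0.066,"offset": [0,0,-0.065],"roll": 0},
    {"claw": 0.066,"offset": [0,0,-0.095],"roll": 0},
    {"claw": 0.066,"offset": [0,0,-0.125],"roll": 0},
    {"claw": 0.066,"offset": [0,0,-0.155],"roll": 0},
    {"claw": 0.066,"offset": [0,0,-0.18],"roll": 0},
    {"claw": 0.066,"offset": [0,0,-0.2],"roll": 0},
    {"claw": 0.066,"offset": [0,0,-0.21],"roll": 0},
    {"claw": 0.066,"offset": [0,0,-0.21],"roll": 0},
  ],
)

```text
clock: 16.0
tcp_pos: [0.503, -0.2586, 0.274]
tcp_rot: [0.727, -0.686, 0.002, -0.001]
ft_force: [-0.8, -0.5, -0.8]
finger_gap: 0.75
```

```bash
python3 prof.py; python3 - <<'E'
from h import *; from station import *
r=read_camera("scene");W=cloud(r);z=W[...,2];X=W[...,0];Y=W[...,1]
print("pump lugs");b=np.zeros(z.shape,bool);b[205:310,310:440]=1;comps(b&(z>.15)&(z<.17),W,6)
cv2.imwrite("pics/s9.png",cv2.resize(r["pixels"][150:330,140:460,::-1],(800,450),interpolation=2))
r=read_camera("wrist");W=cloud(r);z=W[...,2]
print("cassette");comps((z>.055)&(z<.1)&(W[...,1]>-.3)&(W[...,1]<-.2)&(W[...,0]<.6),W,200)
E
```

```text
wrist [(-0.13, 35, 0.0672), (-0.12, 223, 0.0681), (-0.11, 229, 0.0684), (-0.1, 232, 0.068), (-0.09, 224, 0.0678), (-0.08, 176, 0.0774), (-0.07, 244, 0.0779), (-0.06, 302, 0.0774), (-0.05, 303, 0.0679), (-0.04, 268, 0.0678), (-0.03, 191, 0.0678), (-0.02, 202, 0.0916), (-0.01, 309, 0.0918), (-0.0, 343, 0.0916), (0.01, 630, 0.0661), (0.02, 219, 0.0059)]
scene [(-0.13, 5, 0.0611), (-0.12, 33, 0.066), (-0.11, 39, 0.0665), (-0.1, 35, 0.0663), (-0.09, 34, 0.0664), (-0.08, 22, 0.0728), (-0.07, 42, 0.0753), (-0.06, 49, 0.0739), (-0.05, 47, 0.0678), (-0.04, 41, 0.0661), (-0.02, 24, 0.0874), (-0.01, 47, 0.09), (-0.0, 77, 0.0864), (0.01, 187, 0.0602), (0.02, 37, 0.0042)]
t 16.1 tcp [ 0.5018 -0.2579  0.2714] F [-0.4  0.2  0.2] gap 0.0664
tool [[0.058, -0.998, 0.0], [-0.998, -0.058, 0.001], [-0.001, -0.0, -1.0]] jaw deg -86.69
roll -0.2031
pump lugs
[400 241  10  12  72] [404.9 246.5] rect [593.7 123.3] [30.2 18.2] 14.7 z 0.1569
[378 251  10  12  73] [382.1 256.3] rect [612.2  56.3] [32.6 17.7] 10.9 z 0.1576
cassette
[ 296  200   42  112 4173] [316.  253.8] rect [ 448.4 -262. ] [133.9  43.1] 3.6 z 0.0752
```

View pics/s9.png

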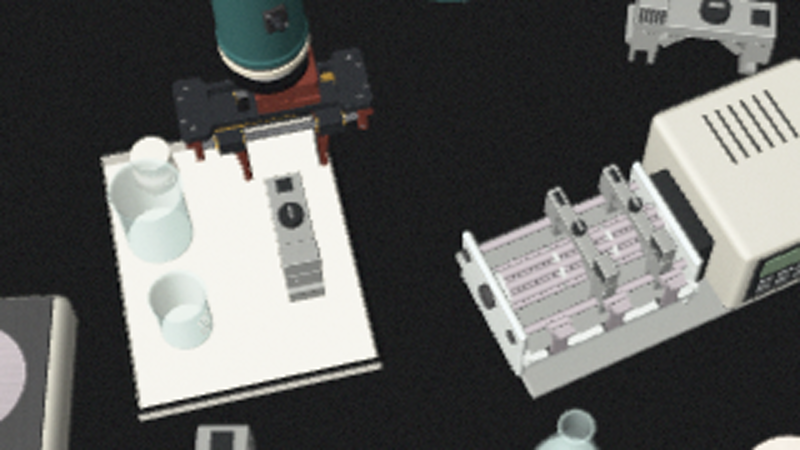

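The cassette stands level in the tray at (295,235), clear of all glass. Both narrow cassettes are still clipped on at (580,240) and (635,215). I hand in the job.

```bash
python3 -c "
from station import *
print(close_job())"
```

```text
the job is handed in; nothing more can be done
None
```

The wide cassette is off the pump and standing on its feet in the clear half of the tray. I handed the job in at about 16 s of the 48 s.

I gripped it across its lug and swung the lug end up about 0.4 rad past the catch, with the hook still on its rod. Then I drew it about 10 mm along its length, lifted it clear, set its rear foot down in the tray and rolled it flat before letting go.

**Last checks:**
- **Cassette:** it is level along its whole length. Its centre is near (0.45, -0.26) m, lined up with the tray, and about 70 mm or more from the nearest glass by eye.
- **Rest of the scene:** both narrow cassette lugs are within about 2 mm of their first readings, and the glass in the tray looks unmoved. I checked the glass by eye only.
- **Robot:** the gripper is open, about 0.2 m above the cassette, and touches nothing.
- **Forces:** the highest wrist force I read was about 18 N. That was for a moment as the feet met the tray floor, and I eased it off before releasing.
- **Disagreement:** the two fixed cameras differed by about 9 mm on the tray's centre along x. I used the middle value, and there was ample room either way.
- **Failed check:** I tried to measure the two look-alikes on the bench, but the arm or other objects got into the reading. I picked the right cassette because it was the one seated on the pump and its lug measured 42 mm wide.

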